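Unhook the pull-test weight and stand it on the scale

TASK

Take the pull-test weight off its safety hook: by its flat grip, push it back against the sprung keeper, gently and only until it stops, keep it there while you lift the pin out past the lip, then draw it forward off the hook. Stand it upright on the pan of the bench scale, set down softly near the middle, and let go. Do not force the hook, do not tip the weight over, and leave the other things on the bench where they are.

Things in the scene. Friction and masses are not known exactly. Their poses are not given: they have to be found in the camera images.
- pull_weight: Steel pull-test weight, 0.22 to 0.38 kg. Origin at the centre of its foot, z up. A round body 40 mm in diameter and 40 mm high, above it a stem 12 mm in diameter with a cross pin, on top a flat black grip; 160 mm high in all. At the start it hangs by the pin on the hook, axes parallel to the hook's, foot 30 mm above the bench. On the scale any yaw will do.
- weight_grip (a point): Centre of the weight's upright flat grip, 137 mm above its foot; the grip is 12 mm thick in x, 36 mm wide in y, 46 mm high. Axes as the weight's.
- weight_pin (a point): Centre of the weight's cross pin, 95 mm above its foot. The pin runs along the weight's y, 8 mm in diameter, 48 mm long.
- hook_stand: Dark steel safety hook, fixed. Origin on the bench under the hung pin's axis; x points from its open front to its post at the back, y along the pin, z up. Foot plate 10 mm thick, x -45 to 93, y -42 to 42 mm; post x 69 to 89, 122 mm high. Two arms carry the pin: y 13 to 25 mm on either side, x -12 to 78, z 109 to 121 mm. The force of weight or robot on the hook must stay below 22 N.
- hook_seat (a point): Axis of the pin as it hangs on the arms, 125 mm above the bench; axes as the hook's. In front of it the arms end in upturned noses, x -12 to -5 mm, 131 mm high. On these lies a steel lip, z 131 to 137 mm, that reaches back over the pin (and up to 33 mm in front of it) and keeps it from being lifted.
- hook_stop (a point): Near the two rigid stops behind the pin (midway of their settings), at their top, 137 mm above the bench. Lip and stops are one piece, set differently on each hook, and the setting is not measured: pushed back along the hook's +x the pin clears the lip after 7 to 33 mm and strikes the stops 2.5 mm later (9.5 to 35.5 mm). Push till it stops, then lift without letting it come forward.
- hook_exit (a point): Where the pin's axis can pass on its way out, 60 mm in front of the seat and 25 mm above it; axes as the hook's. Raised by 20 mm, the pin is clear above lip and stops; raised by more than 36 mm while still over the hook, the weight's body strikes the arms. So raise it about 25 mm, draw it forward (hook's -x) 60 mm or more, then lift higher.
- keeper (a joint): Travel of the sprung keeper, a plunger 17 mm across that comes from the post at the pin's height and bears on the weight's stem: 0 = closed, grows (m) as it is pressed back along the hook's +x. Spring 1.3 N at 0 plus 0.1 N per mm; friction of the loaded pin on the arms adds up to 4 N. The stem stands about 0.5 mm in front of it at the start. It could go 42 mm, but the pin meets the stops first.
- scale_pan (a point): Centre of the top of the scale's round steel pan, 100 mm in diameter, 38 mm above the bench; z up. The scale is a grey box 110 x 110 mm fixed to the bench. The force with which the weight is set on it must stay below 45 N.
- black_tape: Black tape roll lying flat, 55 mm, 19 mm high, origin under its centre; leave alone.
- tin: Round flat tin, 44 mm, 21 mm high, beside the hook, origin under its centre; leave alone.
- relay_block: Relay, 13 x 29 x 28 mm, beside the hook, origin under its centre; leave alone.
- mains_transformer: Small transformer, 38 x 48 x 41 mm, left of the scale, origin under its centre; leave alone.
- fin_sink: Finned heat sink, 35 x 40 x 26 mm, left of the scale, origin under its centre; leave alone.
- scale: The bench scale itself, fixed: origin on the bench under the middle of its grey box, z up, its small display on the -x side; the pan's centre is 3 mm from the middle towards +x. Behind it to the left stands a metal card rack 245 mm high (from 0.55 m ahead of the robot), left of it a small vice 90 mm high; far right a drawer cabinet 235 mm high: carry things clear of them.
There are look-alikes about, which are no part of the job. Several things have the shape of the pull_weight; the one meant has the colours described above.

How it is judged (in metres and radians):
On the way, in this order (a step that is already met when the one before it is completed fails the run):
1. the keeper is pressed back by 6 mm or more with the pin still down in the hook (value of joint keeper above 0.006 m and z of pull_weight in the frame of hook_stand below 0.036 m), for 0.1 s.
2. the weight has been lifted and drawn forward off the hook (foot 40 mm or more in front of where it hung) (x of pull_weight in the frame of hook_stand below -0.04 m), for 0.1 s.
At the end, for the whole second after the job is handed in: The weight stands at rest and upright (within 0.08 rad) on the scale's pan, its foot on the pan (within 4 mm in height) and its centre within 30 mm of the pan's centre (horizontal distance between pull_weight and scale_pan below 0.03 m and z of pull_weight in the frame of scale_pan between -0.004 and 0.004 m and angle between pull_weight's own z axis and vertical below 0.08 rad and linear speed of pull_weight below 0.02 m/s); the robot touches nothing.
It fails at once if the hook is forced: more than 22 N between the weight or the robot and the hook (contact force between any of pull_weight, the arm, the fingers and hook_stand above 22 N).
It fails at once if the weight is set down hard: more than 45 N between it and the scale (contact force between pull_weight and scale above 45 N).
It fails at once if the weight is tipped more than 0.5 rad (angle between pull_weight's own z axis and vertical above 0.5 rad).
It fails at once if one of the other things is moved more than 25 mm (distance of any of black_tape, tin, relay_block, mains_transformer, fin_sink from where it was at the start of the episode above 0.025 m).
It also fails if it takes over 70 s, if anything falls off the work surface, if the arm or the gripper's body presses on something with over 40 N, if the wrist force passes 120 N, or if a joint passes its speed limit or range.

ROBOT

A 6-joint arm with a two-finger parallel gripper is mounted at the origin on a cart in front of the work surface, level with it; the furniture and walls round the work are solid. World frame = base frame: x ahead of the robot, y to its left, z up, the work surface at z = 0. Lengths are in m, angles in degrees, forces in N, time in s.
With the tool pointing down it reaches from about 0.35 to 0.775 m from the base axis. Payload 7.3 kg.
Tool frame: the origin (TCP) lies at the very end of the fingers, on their centre line; the grasp point (between the pads) lies 19 mm behind it; z points along the fingers, y is the line along which they close (so a half turn about z gives the same grasp; the last joint's range is limited). The gripper opens to 92 mm and grips with 3 to 60 N. Pads are 19 mm wide; open, the fingers measure 130 mm over their backs; the gripper's body (75 mm by 190 mm) begins 47 mm behind the grasp point.
Start: joints at [56.837, 19.595, 87.324, -0, 73.075, -8.365], TCP at [0.22, 0.477, 0.227] pointing down, gripper open.
Joint ranges: [-145.02, 145.02], [-44.19, 115.74], [2.07, 154.8], [-57.11, 237.11], [16.16, 152.29], [-177.93, 177.93]. Speed limits (degrees/s): [147.25, 147.25, 180, 180, 180, 180].

INTERFACE

Orientations are given as a 3x3 rotation matrix whose columns are the frame's x, y, z axes.
In Python, from cell import bot, cams gives the robot as it stands.
- The arm moves only by the tool arm_command, never from a script. Its argument "rows" is a list of rows, each a list of 7 numbers: the shift along the tool's x, y, z in mm, then the turn, a rotation vector about the tool's x, y, z in degrees, then the opening, from 0 (shut) to 1 (fully open). In form: [[tx, ty, tz, wx, wy, wz, jaw], ...]. A call has 1 to 20 rows; each row shifts and turns the commanded pose from where the row before left it, along the tool's axes as they then stand; what a row does not reach is not made up. A row lasts 1/8 s, in which the tool goes at most 62.5 mm and 10.7 degrees, less where a joint would pass 70% of its speed; a pose out of reach is approached as far as the arm can. A call is refused whole if a number of a shift passes 62.5 or a number of a turn 10.7, either way. A call with a gripper value outside its range is refused whole. The fingers move at their own pace and stop on an object; "grip_force" is the grip in N (left out, the last holds). Time passes only in rows, so rows that do not move let the fingers close. It gives the time, the measured TCP pose, the force, the opening and the grip force at its end, in the units of the state.
- bot.sense(): the state, without advancing time (a new reading comes with each control period).
- cams.capture(name): name is "scene" or "top" or "wrist"; returns the picture (384x512x3 uint8, blue, green, red); there is no depth.
- cams.calibration(name): a dict with "mtx" (3x3 intrinsics, pixels), "eye" and "orientation" of the camera in the world. Camera axes: x right, y down, z forward; pixel columns grow to the right and rows downward; lengths in m; the calibration is good to about 2 mm. A picture is of the moment at which its call begins: read the wrist's pose just before it. calibration takes no time and is no camera call; for the wrist camera it gives the pose at the moment of the call.
- bot.hand_in(): hands the job in; it is judged then, once.
The state is a dict: "clock": time; "joint_positions": joint angles; "dq": joint speeds; "joint_torque": joint torques, N m; "position": TCP position; "tcp_rot": TCP orientation; "contact_force": force on the tool from outside, world axes, zero at the start; "wrist_torque": the same for the moment, N m; "gripper_width": finger opening in m; "grip_force": force on a finger pad.
Only numpy, scipy, OpenCV 4.12 (cv2) and the standard library are available. Lean on these libraries where they do the work, as an engineer would, in place of code of your own. Each camera call takes 0.05 s, during which the arm holds its last target. There are 200 camera calls.

## Working session

There is one attempt and no reset: what is moved stays moved. The work goes in short steps, Python scripts to look and compute and a tool call to move; the robot and the scene stay as the last step left them, time stands still between calls to the robot, and variables do not carry over. Pictures are saved under pics/ and viewed, at most 13 in all, crops included, and the job is handed in when it is done.

Besides the shell and the picture viewer there is one more tool, called after "Call:" by a JSON object that holds its "fn" and its "kwargs". arm_command: Moves the arm, as the interface text tells. Its arguments: {"type":"object","properties":{"rows":{"type":"array","items":{"type":"array","items":{"type":"number"}}},"grip_force":{"type":"number"}},"required":["rows"]}

```bash
mkdir -p pics && python3 - <<'E'
from cell import bot,cams
import cv2,numpy as np
s=bot.sense();print({k:np.round(v,3).tolist() for k,v in s.items()})
for n in("scene","top"):
    im=cams.capture(n);cv2.imwrite(f"pics/{n}1.png",im)
    c=cams.calibration(n);print(n,c)
E
```

```text
{'clock': 0.0, 'joint_positions': [56.838, 19.635, 87.377, 0.0, 73.075, -8.365], 'dq': [-0.064, 0.044, 0.046, 0.073, -0.141, 0.017], 'joint_torque': [0.001, -43.125, -24.421, 0.072, 0.056, -0.0], 'position': [0.22, 0.476, 0.226], 'tcp_rot': [[-0.908, 0.419, -0.001], [0.419, 0.908, -0.001], [0.0, -0.002, -1.0]], 'contact_force': [-0.326, 0.652, 0.355], 'wrist_torque': [-0.086, -0.004, 0.065], 'grip_force': 0.0, 'gripper_width': 0.092}
scene {'mtx': array([[425.85423217,   0.        , 261.18442802],
       [  0.        , 425.85423217, 189.29664863],
       [  0.        ,   0.        ,   1.        ]]), 'eye': array([-0.08304714, -0.41188947,  0.75532063]), 'orientation': array([[ 5.23038165e-01, -5.29544386e-01,  6.67842662e-01],
       [-8.52309208e-01, -3.25246224e-01,  4.09614341e-01],
       [ 3.04328862e-04, -7.83452383e-01, -6.21451744e-01]])}
top {'mtx': array([[398.81224949,   0.        , 257.90605519],
       [  0.        , 398.81224949, 197.32075086],
       [  0.        ,   0.        ,   1.        ]]), 'eye': array([0.37563782, 0.01230953, 1.25510744]), 'orientation': array([[ 0.08219408, -0.97403975,  0.21092819],
       [-0.99660879, -0.08115543,  0.01359104],
       [ 0.00387976, -0.21132999, -0.97740707]])}
```

View pics/scene1.png

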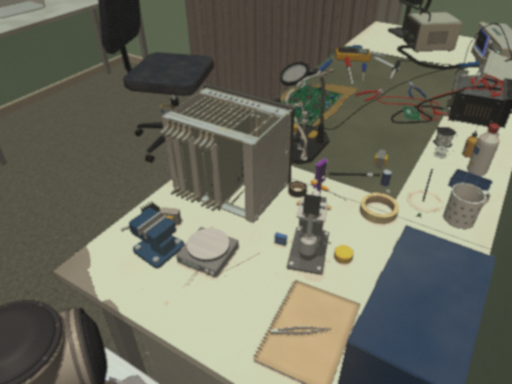

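View pics/top1.png

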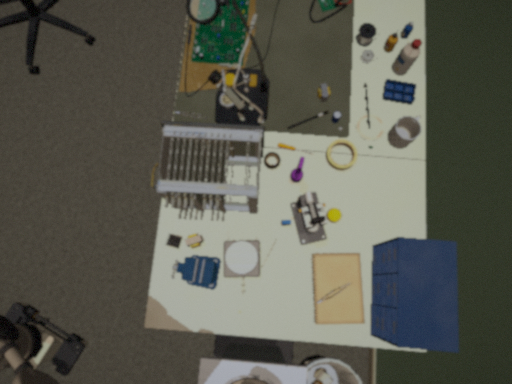

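The hook with the black-gripped weight is at scene (311,225) and top (310,215). The pan is at top (241,258). The purple piece at scene (320,172) is a look-alike.

```bash
python3 - <<'E'
import cv2,numpy as np
a=cv2.imread("pics/scene1.png")[180:285,265:370];b=cv2.imread("pics/top1.png")[175:280,220:350]
a=cv2.resize(a,None,fx=5,fy=5,interpolation=cv2.INTER_CUBIC);cv2.imwrite("pics/c1.png",a)
b=cv2.resize(b,None,fx=5,fy=5,interpolation=cv2.INTER_CUBIC);cv2.imwrite("pics/c2.png",b)
E
```

```text
(no output)
```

View pics/c1.png

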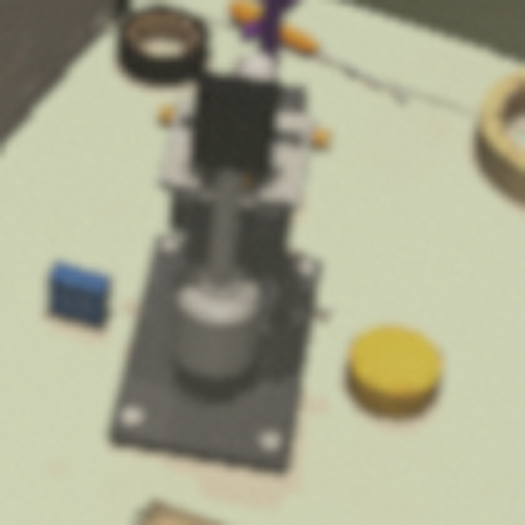

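View pics/c2.png

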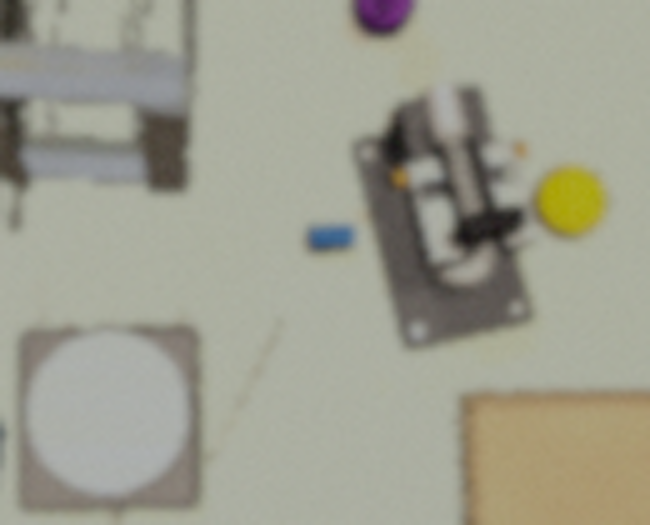

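```bash
cat > h.py <<'E'
import numpy as np
def ray(c,u,v,z):
    d=c["orientation"]@np.linalg.solve(c["mtx"],[u,v,1]);return c["eye"]+d*(z-c["eye"][2])/d[2]
def proj(c,p):
    q=c["mtx"]@(c["orientation"].T@(np.array(p)-c["eye"]));return q[:2]/q[2]
E
python3 - <<'E'
from cell import cams
from h import *
t=cams.calibration("top");s=cams.calibration("scene")
T=lambda u,v,z:ray(t,220+u/5-.4,175+v/5-.4,z)
S=lambda u,v,z:ray(s,265+u/5-.4,180+v/5-.4,z)
FL,FR,BL=[T(*p,.01) for p in((407,347),(531,317),(357,143))]
print("top plate",FL,FR,BL,np.linalg.norm(FL-FR),np.linalg.norm(FL-BL))
fl,fr=S(112,434,.01),S(287,464,.01);print("scene plate",fl,fr,np.linalg.norm(fl-fr))
for y in(FL-FR,fl-fr): print("yaw of hook x",np.degrees(np.arctan2(y[1],y[0]))-90)
x=BL-FL;print("yaw via x",np.degrees(np.arctan2(x[1],x[0])))
print("screws",T(418,331,.012),T(517,308,.012),T(367,152,.012),S(131,415,.012),S(270,440,.012),S(170,242,.012),S(307,265,.012))
print("grip top: top",T(487,222,.19),"scene",S(240,80,.19))
print("foot body top z.07 scene",S(218,298,.07),"top",T(470,262,.07))
print("pan",T(107,412,.038),T(110,418,.02))
print("scene pan",ray(s,210,243,.038))
print("tin",T(571,201,.021),"relay",T(330,236,.028))
E
```

```text
top plate [ 0.50714682 -0.11645816  0.01      ] [ 0.53224922 -0.19267178  0.01      ] [ 0.63399502 -0.07699621  0.01      ] 0.08024118168315089 0.13284469451422726
scene plate [ 0.50642004 -0.11986771  0.01      ] [ 0.53223265 -0.19586044  0.01      ] 0.08025699666526585
yaw of hook x 18.23028131954476
yaw of hook x 18.761192069672617
yaw via x 17.28069767572636
screws [ 0.51744014 -0.12249675  0.012     ] [ 0.53690304 -0.18335516  0.012     ] [ 0.62828657 -0.08356431  0.012     ] [ 0.51950603 -0.12258062  0.012     ] [ 0.53939961 -0.18378747  0.012     ] [ 0.63134179 -0.08438381  0.012     ] [ 0.65235451 -0.15019642  0.012     ]
grip top: top [ 0.55901725 -0.13694356  0.19      ] scene [ 0.56277638 -0.14227614  0.19      ]
foot body top z.07 scene [ 0.55452488 -0.14533996  0.07      ] top [ 0.55463438 -0.14484372  0.07      ]
pan [0.45003245 0.06500525 0.038     ] [0.44765217 0.06361869 0.02      ]
scene pan [0.45293409 0.05720982 0.038     ]
tin [ 0.60580277 -0.21252461  0.021     ] relay [ 0.57003099 -0.06279094  0.028     ]
```

Call:
{"fn": "arm_command", "kwargs": {"rows": [[0, 0, -15, 0, 0, 9.4, 1], [0, 0, -15, 0, 0, 9.4, 1], [0, 0, -15, 0, 0, 9.4, 1], [0, 0, -15, 0, 0, 9.4, 1], [0, 0, -15, 0, 0, 9.4, 1], [-46, 9, 0, 0, 0, 0, 1], [-46, 9, 0, 0, 0, 0, 1], [-46, 9, 0, 0, 0, 0, 1], [-46, 9, 0, 0, 0, 0, 1], [-46, 9, 0, 0, 0, 0, 1], [-46, 9, 0, 0, 0, 0, 1], [-46, 9, 0, 0, 0, 0, 1], [-46, 9, 0, 0, 0, 0, 1], [-46, 9, 0, 0, 0, 0, 1], [-46, 9, 0, 0, 0, 0, 1], [-46, 9, 0, 0, 0, 0, 1], [-46, 9, 0, 0, 0, 0, 1], [-46, 8, 0, 0, 0, 0, 1], [-46, 8, 0, 0, 0, 0, 1], [0, 0, 0, 0, 0, 0, 1]]}}

```text
clock: 2.6
position: [0.5397, -0.099, 0.3003]
tcp_rot: [[-0.309, 0.951, -0.002], [0.951, 0.309, 0.0], [0.001, -0.002, -1.0]]
contact_force: [-0.3, 0.4, 0.8]
gripper_width: 0.092
grip_force: 0.0
```

```bash
python3 - <<'E'
from cell import bot,cams
import cv2,numpy as np
s=bot.sense();print(s["clock"],s["position"],s["tcp_rot"],s["joint_positions"],s["contact_force"])
c=cams.calibration("wrist");print(c)
im=cams.capture("wrist");cv2.imwrite("pics/w1.png",im)
E
```

```text
2.6 [ 0.53970366 -0.09896228  0.30032469] [[-3.09067859e-01  9.51038356e-01 -1.76207061e-03]
 [ 9.51039726e-01  3.09068618e-01  1.69343341e-04]
 [ 7.05652741e-04 -1.62346056e-03 -9.99998433e-01]] [-1.83810581e+01  1.96485889e+01  7.56291868e+01 -2.27211277e-02
  8.48210927e+01 -3.63820894e+01] [-0.27708869  0.38170676  0.79709915]
{'mtx': array([[303.32309245,   0.        , 259.84448494],
       [  0.        , 303.32309245, 196.55932432],
       [  0.        ,   0.        ,   1.        ]]), 'eye': array([ 0.51431336, -0.01747791,  0.45864691]), 'orientation': array([[ 0.95159026,  0.29261568,  0.09408523],
       [ 0.30736779, -0.90490731, -0.29439396],
       [-0.00100588,  0.3090612 , -0.95104162]])}
```

View pics/w1.png

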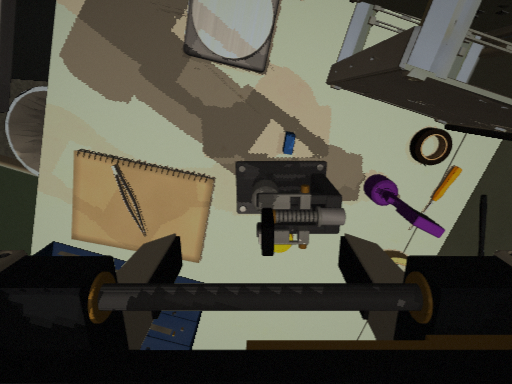

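The wrist view shows the plate square to the image, so the yaw is good. The grip's top edge is at x 261–273, y 208–255.

```bash
python3 - <<'E'
import cv2
a=cv2.imread("pics/w1.png")[150:265,225:355]
cv2.imwrite("pics/w1c.png",cv2.resize(a,None,fx=5,fy=5,interpolation=cv2.INTER_CUBIC))
E
```

```text
(no output)
```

View pics/w1c.png

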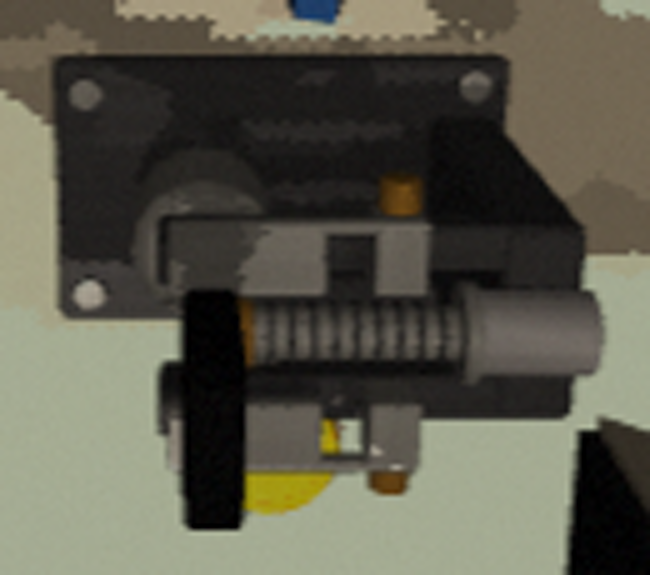

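```bash
python3 - <<'E'
from cell import bot,cams
from h import *
c=cams.calibration("wrist");s=bot.sense();p=s["position"];a=np.radians(18.2)
X=np.array([np.cos(a),np.sin(a),0]);Y=np.array([-X[1],X[0],0])
W=lambda u,v,z:ray(c,225+u/5-.4,150+v/5-.4,z)
def rep(n,q,r):print(n,np.round(q,4),"rel TCP hx,hy mm",np.round([(q-r)@X*1e3,(q-r)@Y*1e3],1))
for n,q in dict(gripL=W(186,500,.19),gripR=W(243,500,.19),gend=W(214,528,.19),FL=W(56,57,.01),BL=W(507,57,.01),FR=W(60,317,.01),
 lipback=W(325,240,.137),stopfront=W(375,240,.137),lipb2=W(321,440,.137),stopf2=W(370,440,.137),lipfront=W(165,240,.137),stopback=W(430,240,.137),post=W(583,230,.122)).items(): rep(n,q,p)
E
```

```text
gripL [ 0.5591 -0.1508  0.19  ] rel TCP hx,hy mm [  2.4 -57. ]
gripR [ 0.5698 -0.1473  0.19  ] rel TCP hx,hy mm [ 13.6 -57.1]
gend [ 0.5663 -0.155   0.19  ] rel TCP hx,hy mm [  7.9 -63.3]
FL [ 0.5065 -0.1123  0.01  ] rel TCP hx,hy mm [-35.6  -4.1]
BL [ 0.6351 -0.0706  0.01  ] rel TCP hx,hy mm [99.6 -4.6]
FR [ 0.5315 -0.1919  0.01  ] rel TCP hx,hy mm [-36.7 -87.5]
lipback [ 0.5775 -0.1062  0.137 ] rel TCP hx,hy mm [ 33.8 -20.4]
stopfront [ 0.5881 -0.1028  0.137 ] rel TCP hx,hy mm [ 44.9 -20.5]
lipb2 [ 0.5932 -0.1528  0.137 ] rel TCP hx,hy mm [ 34.1 -69.6]
stopf2 [ 0.6041 -0.1492  0.137 ] rel TCP hx,hy mm [ 45.6 -69.6]
lipfront [ 0.5435 -0.1173  0.137 ] rel TCP hx,hy mm [ -2.  -20.3]
stopback [ 0.5998 -0.099   0.137 ] rel TCP hx,hy mm [ 57.2 -20.5]
post [ 0.6369 -0.0895  0.122 ] rel TCP hx,hy mm [ 95.4 -23.1]
```

Call:
{"fn": "arm_command", "kwargs": {"rows": [[-23, 4, 0, 0, 0, 0, 1], [-22.5, 4.2, 0, 0, 0, 0, 1], [0, 0, 40, 0, 0, 0, 1], [0, 0, 40, 0, 0, 0, 1], [0, 0, 40, 0, 0, 0, 1], [0, 0, 18, 0, 0, 0, 1], [0, 0, 10, 0, 0, 0, 0.5], [0, 0, 0, 0, 0, 0, 0.3], [0, 0, 0, 0, 0, 0, 0.3], [0, 0, 0, 0, 0, 0, 0.3]]}}

```text
clock: 3.9
position: [0.5616, -0.1371, 0.1547]
tcp_rot: [[-0.312, 0.95, 0.002], [0.95, 0.312, -0.0], [-0.001, 0.001, -1.0]]
contact_force: [-0.6, 0.0, 0.3]
gripper_width: 0.0564
grip_force: 0.0
```

```bash
python3 - <<'E'
from cell import bot,cams
import cv2,numpy as np
s=bot.sense();print(s["position"])
im=cams.capture("wrist");cv2.imwrite("pics/w2.png",im)
E
```

```text
[ 0.56158475 -0.13714205  0.15466095]
```

View pics/w2.png

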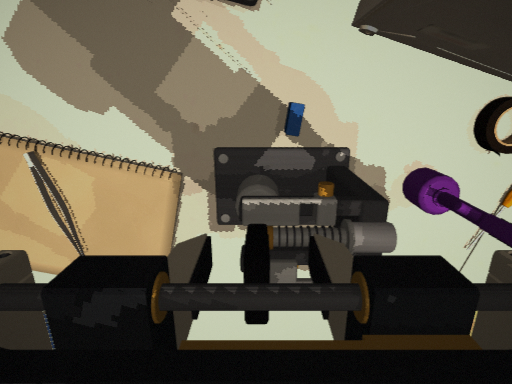

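The grip sits between the fingers at x 245–269, against a finger midline of about 261. I shift forward about 1 mm and close gently.

Call:
{"fn": "arm_command", "kwargs": {"rows": [[0, -1, 0, 0, 0, 0, 0.2], [0, 0, 0, 0, 0, 0, 0.2], [0, 0, 0, 0, 0, 0, 0.17], [0, 0, 0, 0, 0, 0, 0.15], [0, 0, 0, 0, 0, 0, 0.12], [0, 0, 0, 0, 0, 0, 0.1], [0, 0, 0, 0, 0, 0, 0.1], [0, 0, 0, 0, 0, 0, 0.1], [0, 0, 0, 0, 0, 0, 0.1]], "grip_force": 5}}

```text
clock: 5.08
position: [0.5601, -0.1374, 0.1537]
tcp_rot: [[-0.312, 0.95, -0.0], [0.95, 0.312, 0.0], [0.0, -0.0, -1.0]]
contact_force: [-0.6, -0.1, 0.6]
gripper_width: 0.0119
grip_force: 5.0
```

Call:
{"fn": "arm_command", "kwargs": {"rows": [[0, 0, 0, 0, 0, 0, 0.05], [0, 0, 0, 0, 0, 0, 0], [0, 0, 0, 0, 0, 0, 0], [0, 1, 0, 0, 0, 0, 0], [0, 1, 0, 0, 0, 0, 0], [0, 1, 0, 0, 0, 0, 0], [0, 1, 0, 0, 0, 0, 0], [0, 1, 0, 0, 0, 0, 0], [0, 1, 0, 0, 0, 0, 0], [0, 0, 0, 0, 0, 0, 0]], "grip_force": 25}}

```text
clock: 6.32
position: [0.566, -0.1355, 0.1537]
tcp_rot: [[-0.312, 0.95, 0.0], [0.95, 0.312, 0.0], [0.0, 0.0, -1.0]]
contact_force: [-1.5, -0.9, -0.5]
gripper_width: 0.0123
grip_force: 25.0
```

Call:
{"fn": "arm_command", "kwargs": {"rows": [[0, 1.5, 0, 0, 0, 0, 0], [0, 1.5, 0, 0, 0, 0, 0], [0, 1.5, 0, 0, 0, 0, 0], [0, 1.5, 0, 0, 0, 0, 0], [0, 1.5, 0, 0, 0, 0, 0], [0, 1.5, 0, 0, 0, 0, 0], [0, 1.5, 0, 0, 0, 0, 0], [0, 1.5, 0, 0, 0, 0, 0], [0, 1, 0, 0, 0, 0, 0], [0, 1, 0, 0, 0, 0, 0], [0, 1, 0, 0, 0, 0, 0], [0, 1, 0, 0, 0, 0, 0], [0, 0, 0, 0, 0, 0, 0]]}}

```text
clock: 7.95
position: [0.5812, -0.1305, 0.1537]
tcp_rot: [[-0.312, 0.95, 0.0], [0.95, 0.312, 0.0], [0.0, 0.0, -1.0]]
contact_force: [-2.8, -2.6, -1.5]
gripper_width: 0.0119
grip_force: 25.0
```

Call:
{"fn": "arm_command", "kwargs": {"rows": [[0, 1, 0, 0, 0, 0, 0], [0, 1, 0, 0, 0, 0, 0], [0, 1, 0, 0, 0, 0, 0], [0, 1, 0, 0, 0, 0, 0], [0, 1, 0, 0, 0, 0, 0], [0, 1, 0, 0, 0, 0, 0], [0, 0, 0, 0, 0, 0, 0]]}}

```text
clock: 8.82
position: [0.5869, -0.1286, 0.1537]
tcp_rot: [[-0.312, 0.95, 0.0], [0.95, 0.312, 0.0], [0.0, 0.0, -1.0]]
contact_force: [-4.1, -0.4, -1.0]
gripper_width: 0.012
grip_force: 25.0
```

Call:
{"fn": "arm_command", "kwargs": {"rows": [[0, 0.5, 0, 0, 0, 0, 0], [0, 0.5, 0, 0, 0, 0, 0], [0, 0.5, 0, 0, 0, 0, 0], [0, 0.5, 0, 0, 0, 0, 0], [0, 0, 0, 0, 0, 0, 0]]}}

```text
clock: 9.45
position: [0.5887, -0.128, 0.1537]
tcp_rot: [[-0.312, 0.95, -0.0], [0.95, 0.312, 0.0], [0.0, -0.0, -1.0]]
contact_force: [-5.0, -1.4, -1.0]
gripper_width: 0.0119
grip_force: 25.0
```

Call:
{"fn": "arm_command", "kwargs": {"rows": [[0, 0.5, 0, 0, 0, 0, 0], [0, 0.5, 0, 0, 0, 0, 0], [0, 0, 0, 0, 0, 0, 0]]}}

```text
clock: 9.82
position: [0.5896, -0.1277, 0.1537]
tcp_rot: [[-0.312, 0.95, -0.0], [0.95, 0.312, 0.0], [0.0, -0.0, -1.0]]
contact_force: [-4.2, -1.7, -0.9]
gripper_width: 0.0117
grip_force: 25.0
```

Call:
{"fn": "arm_command", "kwargs": {"rows": [[0, 0.5, 0, 0, 0, 0, 0], [0, 0, 0, 0, 0, 0, 0]]}}

```text
clock: 10.07
position: [0.59, -0.1275, 0.1537]
tcp_rot: [[-0.312, 0.95, -0.0], [0.95, 0.312, 0.0], [0.0, -0.0, -1.0]]
contact_force: [-5.0, -1.3, -1.0]
gripper_width: 0.0117
grip_force: 25.0
```

Call:
{"fn": "arm_command", "kwargs": {"rows": [[0, 0.5, 0, 0, 0, 0, 0], [0, 0, 0, 0, 0, 0, 0]]}}

```text
clock: 10.32
position: [0.5905, -0.1274, 0.1537]
tcp_rot: [[-0.312, 0.95, -0.0], [0.95, 0.312, 0.0], [0.0, -0.0, -1.0]]
contact_force: [-4.9, -2.3, -0.9]
gripper_width: 0.0116
grip_force: 25.0
```

Call:
{"fn": "arm_command", "kwargs": {"rows": [[0, 0.5, 0, 0, 0, 0, 0], [0, 0, 0, 0, 0, 0, 0]]}}

```text
clock: 10.58
position: [0.591, -0.1272, 0.1537]
tcp_rot: [[-0.312, 0.95, -0.0], [0.95, 0.312, 0.0], [0.0, -0.0, -1.0]]
contact_force: [-5.1, -1.2, -0.9]
gripper_width: 0.0116
grip_force: 25.0
```

Call:
{"fn": "arm_command", "kwargs": {"rows": [[0, 0.4, 0, 0, 0, 0, 0], [0, 0, 0, 0, 0, 0, 0]]}}

```text
clock: 10.82
position: [0.5913, -0.1271, 0.1537]
tcp_rot: [[-0.312, 0.95, -0.0], [0.95, 0.312, 0.0], [0.0, -0.0, -1.0]]
contact_force: [-5.0, -1.6, -2.0]
gripper_width: 0.0119
grip_force: 25.0
```

Call:
{"fn": "arm_command", "kwargs": {"rows": [[0, 0.5, 0, 0, 0, 0, 0], [0, 0, 0, 0, 0, 0, 0]]}}

```text
clock: 11.08
position: [0.5914, -0.1271, 0.1537]
tcp_rot: [[-0.312, 0.95, -0.001], [0.95, 0.312, -0.0], [0.0, -0.001, -1.0]]
contact_force: [-7.6, -0.7, 0.0]
gripper_width: 0.0115
grip_force: 25.0
```

Call:
{"fn": "arm_command", "kwargs": {"rows": [[0, 0.4, 0, 0, 0, 0, 0], [0, 0, 0, 0, 0, 0, 0]]}}

```text
clock: 11.32
position: [0.5914, -0.1271, 0.1537]
tcp_rot: [[-0.312, 0.95, -0.002], [0.95, 0.312, -0.0], [0.0, -0.002, -1.0]]
contact_force: [-8.1, -2.5, 1.8]
gripper_width: 0.0118
grip_force: 25.0
```

It stopped at about 33 mm of travel, which matches the image estimate. I ease off slightly and lift.

Call:
{"fn": "arm_command", "kwargs": {"rows": [[0, -0.5, 0, 0, 0, 0, 0], [0, 0, -1, 0, 0, 0, 0], [0, 0, -2, 0, 0, 0, 0], [0, 0, -2, 0, 0, 0, 0], [0, 0, -2, 0, 0, 0, 0], [0, 0, 0, 0, 0, 0, 0]]}}

```text
clock: 12.08
position: [0.5913, -0.1268, 0.1603]
tcp_rot: [[-0.312, 0.95, -0.002], [0.95, 0.312, 0.001], [0.001, -0.001, -1.0]]
contact_force: [-5.6, -1.9, -3.7]
gripper_width: 0.0118
grip_force: 25.0
```

Call:
{"fn": "arm_command", "kwargs": {"rows": [[0, 0, -2.5, 0, 0, 0, 0], [0, 0, -2.5, 0, 0, 0, 0], [0, 0, -2.5, 0, 0, 0, 0], [0, 0, -2.5, 0, 0, 0, 0], [0, 0, -2.5, 0, 0, 0, 0], [0, 0, -3, 0, 0, 0, 0], [0, 0, -3, 0, 0, 0, 0], [0, 0, 0, 0, 0, 0, 0]]}}

```text
clock: 13.08
position: [0.5921, -0.127, 0.1798]
tcp_rot: [[-0.312, 0.95, 0.001], [0.95, 0.312, -0.0], [-0.0, 0.001, -1.0]]
contact_force: [-3.9, -0.9, -0.5]
gripper_width: 0.012
grip_force: 25.0
```

```bash
python3 - <<'E'
from cell import bot,cams
import cv2
s=bot.sense();print(s["position"],s["contact_force"],s["grip_force"])
a=cams.capture("wrist")[130:300,180:350];b=cams.capture("scene")[170:275,265:370]
s=bot.sense();print(s["position"],s["contact_force"],s["grip_force"])
cv2.imwrite("pics/w3.png",cv2.hconcat([cv2.resize(x,(400,400),interpolation=2) for x in(a,b)]))
E
```

```text
[ 0.59209373 -0.12697773  0.17984705] [-3.85708005 -0.88262488 -0.5461034 ] 25.00173658132553
[ 0.59211892 -0.12695432  0.17980583] [-4.51734142 -0.1032224  -1.08261418] 25.00199854373932
```

View pics/w3.png

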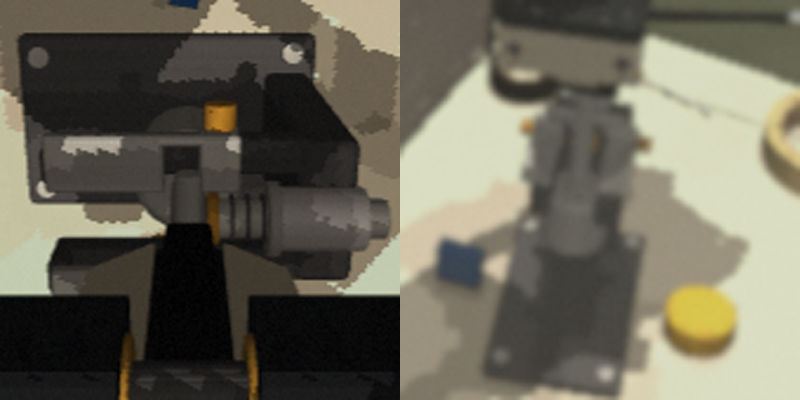

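The pin end (left panel, 185,190) is raised above the gap between lip and stops. Now I draw it forward.

Call:
{"fn": "arm_command", "kwargs": {"rows": [[0, -2, 0, 0, 0, 0, 0], [0, -2, 0, 0, 0, 0, 0], [0, -2, 0, 0, 0, 0, 0], [0, -2, 0, 0, 0, 0, 0], [0, 0, 0, 0, 0, 0, 0]]}}

```text
clock: 13.8
position: [0.5842, -0.1296, 0.1793]
tcp_rot: [[-0.312, 0.95, 0.0], [0.95, 0.312, -0.0], [-0.0, 0.0, -1.0]]
contact_force: [-3.5, -1.8, -0.7]
gripper_width: 0.0117
grip_force: 25.0
```

Call:
{"fn": "arm_command", "kwargs": {"rows": [[0, -3, 0, 0, 0, 0, 0], [0, -4, 0, 0, 0, 0, 0], [0, -5, 0, 0, 0, 0, 0], [0, -5, 0, 0, 0, 0, 0], [0, -5, 0, 0, 0, 0, 0], [0, -5, 0, 0, 0, 0, 0], [0, -5, 0, 0, 0, 0, 0], [0, -5, 0, 0, 0, 0, 0], [0, -6, 0, 0, 0, 0, 0], [0, -6, 0, 0, 0, 0, 0], [0, -6, 0, 0, 0, 0, 0], [0, -6, 0, 0, 0, 0, 0], [0, -6, 0, 0, 0, 0, 0], [0, -6, 0, 0, 0, 0, 0], [0, -6, 0, 0, 0, 0, 0], [0, -6, 0, 0, 0, 0, 0], [0, -6, 0, 0, 0, 0, 0], [0, -4, 0, 0, 0, 0, 0], [0, 0, 0, 0, 0, 0, 0]]}}

```text
clock: 16.18
position: [0.4938, -0.1593, 0.1793]
tcp_rot: [[-0.312, 0.95, 0.0], [0.95, 0.312, 0.0], [0.0, 0.0, -1.0]]
contact_force: [0.1, 0.4, -2.7]
gripper_width: 0.0115
grip_force: 25.0
```

Call:
{"fn": "arm_command", "kwargs": {"rows": [[0, 0, -12, 0, 0, 0, 0], [0, 0, -20, 0, 0, 0, 0], [0, 0, -20, 0, 0, 0, 0], [0, 0, -14, 0, 0, 0, 0], [15, 2, 0, 0, 0, 0, 0], [26, 4, 0, 0, 0, 0, 0], [32, 4, 0, 0, 0, 0, 0], [32, 4, 0, 0, 0, 0, 0], [32, 4, 0, 0, 0, 0, 0], [32, 4, 0, 0, 0, 0, 0], [30, 4, 0, 0, 0, 0, 0], [16, 2, 0, 0, 0, 0, 0], [8, 1, 0, 0, 0, 0, 0], [0, 0, 0, 0, 0, 0, 0]]}}

```text
clock: 17.92
position: [0.4518, 0.0618, 0.2451]
tcp_rot: [[-0.313, 0.95, -0.0], [0.95, 0.313, -0.0], [-0.0, -0.0, -1.0]]
contact_force: [-0.3, -0.7, -2.1]
gripper_width: 0.0119
grip_force: 25.0
```

Call:
{"fn": "arm_command", "kwargs": {"rows": [[0, 0, 0, 0, 0, -4, 0], [0, 0, 0, 0, 0, -8, 0], [0, 0, 0, 0, 0, -9, 0], [0, 0, 0, 0, 0, -9, 0], [0, 0, 0, 0, 0, -9, 0], [0, 0, 0, 0, 0, -9, 0], [0, 0, 0, 0, 0, -9, 0], [0, 0, 0, 0, 0, -8, 0], [0, 0, 0, 0, 0, -5, 0], [0, 0, 0, 0, 0, -2, 0], [0, 0, 0, 0, 0, 0, 0], [0, 0, 0, 0, 0, 0, 0]]}}

```text
clock: 19.42
position: [0.4519, 0.0615, 0.2452]
tcp_rot: [[-1.0, -0.002, 0.0], [-0.002, 1.0, -0.0], [-0.0, -0.0, -1.0]]
contact_force: [-0.3, -0.9, -2.7]
gripper_width: 0.0119
grip_force: 25.0
```

```bash
python3 - <<'E'
from cell import bot,cams
import cv2
s=bot.sense();print(s["position"],s["contact_force"],s["grip_force"],s["joint_positions"])
a=cams.capture("wrist");cv2.imwrite("pics/w4.png",a)
E
```

```text
[0.45192723 0.06151828 0.24519648] [-0.32039427 -0.92143355 -2.73153675] 24.999710619449615 [-1.89121504e+00  1.14354431e+01  9.56172582e+01 -1.42138377e-04
  7.29446177e+01 -9.20172124e+01]
```

View pics/w4.png

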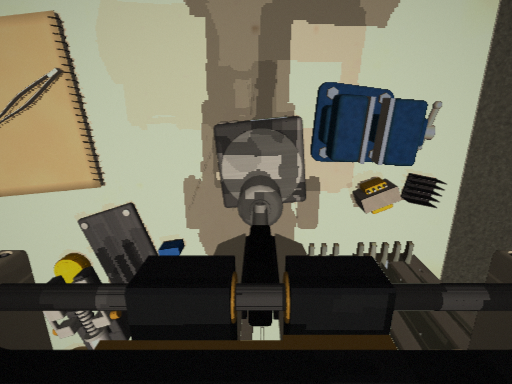

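```bash
python3 - <<'E'
from cell import bot,cams
from h import *
import cv2
a=cv2.imread("pics/w4.png");c=cams.calibration("wrist")
for n,u,v in(("L",220,168),("R",303,166),("T",262,128)):print(n,ray(c,u,v,.038))
for q in((.45,.065),(.453,.057),(.452,.061)):
    pts=np.array([proj(c,[q[0]+.05*np.cos(t),q[1]+.05*np.sin(t),.038]) for t in np.linspace(0,6.28,60)])
    print(q,pts.min(0),pts.max(0))
cv2.imwrite("pics/w4c.png",cv2.resize(a[105:225,200:320],None,fx=5,fy=5,interpolation=2))
E
```

```text
L [0.45035428 0.01385866 0.038     ]
R [0.44778969 0.11582266 0.038     ]
T [0.40212926 0.0653581  0.038     ]
(0.45, 0.065) [220.88805828 126.21139627] [302.28311841 205.99872369]
(0.453, 0.057) [214.48270852 128.80309003] [295.6798145  208.19457833]
(0.452, 0.061) [217.69865913 127.94150733] [298.96074848 207.46419641]
```

View pics/w4c.png

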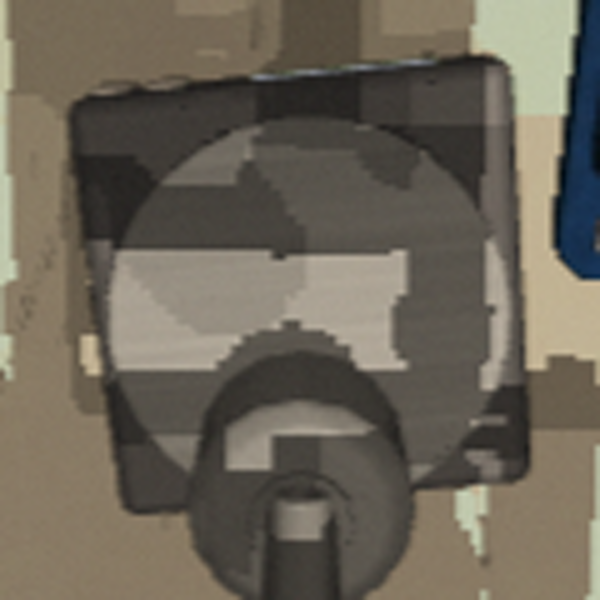

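Call:
{"fn": "arm_command", "kwargs": {"rows": [[0, 3.5, 10, 0, 0, 0, 0], [0, 0, 15, 0, 0, 0, 0], [0, 0, 15, 0, 0, 0, 0], [0, 0, 14, 0, 0, 0, 0], [0, 0, 9, 0, 0, 0, 0], [0, 0, 6, 0, 0, 0, 0], [0, 0, 4, 0, 0, 0, 0], [0, 0, 2, 0, 0, 0, 0], [0, 0, 1, 0, 0, 0, 0], [0, 0, 1, 0, 0, 0, 0], [0, 0, 1, 0, 0, 0, 0], [0, 0, 0, 0, 0, 0, 0], [0, 0, 0, 0, 0, 0, 0]]}}

```text
clock: 21.1
position: [0.4519, 0.0652, 0.1673]
tcp_rot: [[-1.0, -0.004, 0.0], [-0.004, 1.0, 0.0], [-0.0, 0.0, -1.0]]
contact_force: [0.3, 0.7, -2.5]
gripper_width: 0.0118
grip_force: 25.0
```

Call:
{"fn": "arm_command", "kwargs": {"rows": [[0, 0, 1, 0, 0, 0, 0], [0, 0, 1, 0, 0, 0, 0], [0, 0, 1, 0, 0, 0, 0], [0, 0, 1, 0, 0, 0, 0], [0, 0, 0, 0, 0, 0, 0]]}}

```text
clock: 21.72
position: [0.4518, 0.0652, 0.1631]
tcp_rot: [[-1.0, -0.004, -0.0], [-0.004, 1.0, 0.0], [0.0, 0.0, -1.0]]
contact_force: [0.8, -0.3, -2.2]
gripper_width: 0.0118
grip_force: 25.0
```

Call:
{"fn": "arm_command", "kwargs": {"rows": [[0, 0, 0.5, 0, 0, 0, 0], [0, 0, 0.5, 0, 0, 0, 0], [0, 0, 0, 0, 0, 0, 0]]}}

```text
clock: 22.1
position: [0.4519, 0.0652, 0.1622]
tcp_rot: [[-1.0, -0.004, -0.0], [-0.004, 1.0, 0.0], [0.0, 0.0, -1.0]]
contact_force: [-0.1, 0.3, -2.6]
gripper_width: 0.0122
grip_force: 25.0
```

Call:
{"fn": "arm_command", "kwargs": {"rows": [[0, 0, 0.5, 0, 0, 0, 0], [0, 0, 0, 0, 0, 0, 0]]}}

```text
clock: 22.35
position: [0.4519, 0.0652, 0.1617]
tcp_rot: [[-1.0, -0.004, 0.0], [-0.004, 1.0, 0.0], [-0.0, 0.0, -1.0]]
contact_force: [0.7, 1.2, -3.0]
gripper_width: 0.0118
grip_force: 25.0
```

Call:
{"fn": "arm_command", "kwargs": {"rows": [[0, 0, 0.5, 0, 0, 0, 0], [0, 0, 0, 0, 0, 0, 0]]}}

```text
clock: 22.6
position: [0.452, 0.0652, 0.1617]
tcp_rot: [[-1.0, -0.004, 0.001], [-0.004, 1.0, 0.0], [-0.001, 0.0, -1.0]]
contact_force: [-1.8, 1.0, 4.7]
gripper_width: 0.012
grip_force: 25.0
```

Call:
{"fn": "arm_command", "kwargs": {"rows": [[0, 0, 0.4, 0, 0, 0, 0], [0, 0, 0, 0, 0, 0, 0]]}}

```text
clock: 22.85
position: [0.4521, 0.0652, 0.1617]
tcp_rot: [[-1.0, -0.004, 0.001], [-0.004, 1.0, -0.0], [-0.001, -0.0, -1.0]]
contact_force: [-3.0, 0.3, 8.9]
gripper_width: 0.0119
grip_force: 25.0
```

Call:
{"fn": "arm_command", "kwargs": {"rows": [[0, 0, 0.4, 0, 0, 0, 0], [0, 0, 0, 0, 0, 0, 0]]}}

```text
clock: 23.1
position: [0.4522, 0.0652, 0.1616]
tcp_rot: [[-1.0, -0.004, 0.002], [-0.004, 1.0, -0.0], [-0.002, -0.0, -1.0]]
contact_force: [-3.4, 0.4, 12.1]
gripper_width: 0.0117
grip_force: 25.0
```

The weight has landed. I ease the pressure and release.

Call:
{"fn": "arm_command", "kwargs": {"rows": [[0, 0, -0.5, 0, 0, 0, 0], [0, 0, -0.4, 0, 0, 0, 0], [0, 0, 0, 0, 0, 0, 0]], "grip_force": 6}}

```text
clock: 23.48
position: [0.4523, 0.0652, 0.1616]
tcp_rot: [[-1.0, -0.004, 0.001], [-0.004, 1.0, 0.0], [-0.001, 0.0, -1.0]]
contact_force: [-0.7, -0.3, 5.7]
gripper_width: 0.0123
grip_force: 6.0
```

Call:
{"fn": "arm_command", "kwargs": {"rows": [[0, 0, 0, 0, 0, 0, 0.16], [0, 0, 0, 0, 0, 0, 0.2], [0, 0, 0, 0, 0, 0, 0.3], [0, 0, 0, 0, 0, 0, 0.5], [0, 0, 0, 0, 0, 0, 0.5], [0, 0, 0, 0, 0, 0, 0.5], [0, 0, -5, 0, 0, 0, 0.5], [0, 0, -15, 0, 0, 0, 0.5], [0, 0, -25, 0, 0, 0, 0.5], [0, 0, -30, 0, 0, 0, 0.5], [0, 0, -30, 0, 0, 0, 0.5], [0, 0, 0, 0, 0, 0, 0.5], [0, 0, 0, 0, 0, 0, 0.5]]}}

```text
clock: 25.1
position: [0.4514, 0.0652, 0.2658]
tcp_rot: [[-1.0, -0.004, -0.001], [-0.004, 1.0, 0.0], [0.001, 0.0, -1.0]]
contact_force: [-1.0, 0.6, -0.7]
gripper_width: 0.0455
grip_force: 0.0
```

```bash
python3 - <<'E'
from cell import bot,cams
import cv2
s=bot.sense();print(s["clock"],s["position"],s["contact_force"],s["gripper_width"])
a=cams.capture("wrist")[100:340,120:420];b=cams.capture("scene")[165:285,120:270]
cv2.imwrite("pics/w5.png",cv2.hconcat([cv2.resize(x,(400,320),interpolation=2) for x in(a,b)]))
E
```

```text
25.1 [0.45144035 0.06524605 0.2657572 ] [-0.97104647  0.60426336 -0.66253302] 0.04554854439623286
```

View pics/w5.png

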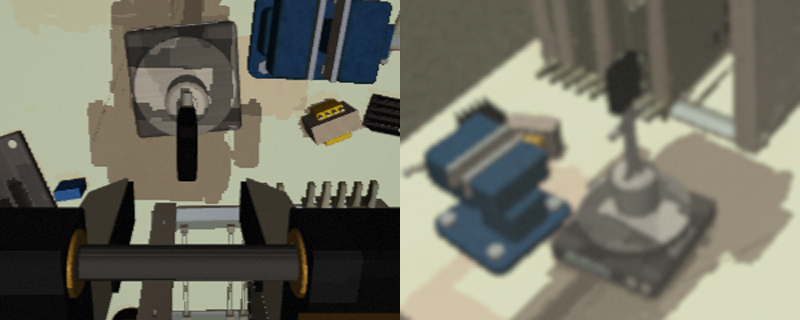

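The weight stands upright near the middle of the pan, with the gripper clear above it.

```bash
python3 -c "
from cell import bot
print(bot.hand_in())"
```

```text
the job is handed in; nothing more can be done
None
```

The weight is off the hook and standing upright near the middle of the scale pan, let go with the gripper clear above it; I handed the job in at about 25 s, but the hand-in returned no verdict.

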